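Rock a graphite plug free of its stiff holding jaws

TASK

The graphite forming plug standing in the holding fixture is stuck: its round foot is trapped under two stiff sliding jaws. Take it by its wooden handle and rock it over to one side and then the other, until you feel each jaw come up against its stop, then lift it straight out and finish while still holding it upright over its seat, a couple of centimetres clear above the jaws. Let the plug do the pushing: do not push the jaws with the gripper, and leave the other things on the board where they are.

Things in the scene. Friction and masses are not known exactly. Their poses are not given: they have to be found in the camera images.
- plug_center (a point): Centre (half-way up) of the plug to be freed: an upright dark-grey graphite stem, 20 mm (x) by 16 mm (y), with a wooden handle above and a round foot below; 124 mm tall in all, 85 to 170 g. Axes: z up along the plug, x along its foot, y the side-to-side direction in which it rocks, towards the jaws.
- plug_handle (a point): Middle of the plug's square wooden handle, 22 x 22 mm and 54 mm long, 35 mm above the plug's centre; axes as the plug's. 83 mm above the axis about which the plug rocks.
- plug_foot (a point): Centre of the plug's graphite foot, a horizontal cylinder 28 mm in diameter and 30 mm long along x, 48 mm below the plug's centre. The foot lies in a close trough and turns in it: the plug rocks about the foot's axis (its x axis).
- seat (a point): Centre of the trough in the fixture on the plywood board (220 x 360 x 15 mm, fixed), on the axis about which the plug rocks: 37 mm above the table, 14 mm above the trough's floor. x along the trough, y towards the left jaw, z up. The jaws' flat tops are 30 mm above this point; trough walls and ends reach 4 mm above it, steel stops 16 mm.
- jaw_left (a joint): How far the aluminium jaw on the seat's +y side is pushed out, in m: 0 closed on the stem, 0.010 at its stop; starts at 0 to 0.0015. About 22 N at the jaw (some 8 N sideways at the handle) slides it; it stays where left. Tilting the plug about 20 degrees takes it to its stop, where the force rises sharply. The foot is free once both jaws are out 6 mm; no fair straight pull frees it before.
- jaw_right (a joint): The same for the equal jaw on the seat's -y side.
- jaw_left_lip (a point): Top edge of the left jaw's lip where it faces the stem, mid-way along the 40 mm (x) of the jaw; 8.5 mm from the seat's centre when closed. The lip is 18.5 mm thick and overhangs the foot.
- jaw_right_lip (a point): The same for the right jaw.
- ring_center (a point): Centre of a loose brass ring lying on the board, 68 mm across, 22 mm high. To be left alone.
- jar_center (a point): Centre of a small loose glass jar on the board, 42 mm in diameter, 45 mm high. To be left alone.
- paddle_center (a point): Point in a loose graphite paddle with a wooden handle lying on the board, about 145 mm long, 12 mm thick. To be left alone.
- tweezers_center (a point): Centre of loose steel tweezers lying on the board, 115 mm long, 6 mm thick. To be left alone.
Mind the look-alikes: they are no part of the job. Of the things that look like the part that bears plug_center, the largest one is meant.

How it is judged (in metres and radians):
On the way, in this order (a step that is already met when the one before it is completed fails the run):
1. plug rocked over to one side, that jaw at its stop (angle between plug_center's own z axis and vertical above 0.2 rad and value of joint any of jaw_left, jaw_right above 0.008 m), for 0.1 s.
2. plug rocked over to the other side, both jaws now at their stops (angle between plug_center's own z axis and vertical above 0.2 rad and value of joint each of jaw_left, jaw_right above 0.008 m), for 0.1 s.
At the end, for the whole second after the job is handed in: Both jaws stand at their stops (pushed out more than 8 of 10 mm); the plug is held still in the fingers, upright within 15 degrees, its centre within 40 mm of the seat's axis seen from above, its foot's underside 6 to 60 mm above the jaws' tops, touching nothing of the fixture (value of joint each of jaw_left, jaw_right above 0.008 m and z of plug_center in the frame of seat between 0.098 and 0.152 m and horizontal distance between plug_center and seat below 0.04 m and angle between plug_center's own z axis and vertical below 0.26 rad and contact force between plug and the fingers above 3 N and contact force between plug and board below 0.3 N and linear speed of plug below 0.03 m/s); the arm keeps its last pose, push and grip.
It fails at once if the gripper pushed a jaw (contact force between any of the arm, the fingers and jaw_left above 3 N or contact force between any of the arm, the fingers and jaw_right above 3 N).
It fails at once if another thing on the board was disturbed (distance of any of ring_center, jar_center, paddle_center, tweezers_center from where it was at the start of the episode above 0.02 m).
It also fails if it takes over 48 s, if anything falls off the work surface, if the arm or the gripper's body presses on something with over 40 N, if the wrist force passes 120 N, or if a joint passes its speed limit or range.

ROBOT

A 6-joint arm with a two-finger parallel gripper is mounted at the origin on the work surface. World frame = base frame: x ahead of the robot, y to its left, z up, the work surface at z = 0. Lengths are in mm, angles in degrees, forces in N, time in s.
With the tool pointing down it reaches from about 350 to 850 mm from the base axis. Payload 8.1 kg.
Tool frame: the origin (TCP) lies midway between the tips of the shut fingers; the grasp point (between the pads) lies 19 mm behind it; z points along the fingers, y is the line along which they close (so a half turn about z gives the same grasp; the last joint's range is limited). The gripper opens to 85 mm and grips with 20 to 120 N. Pads are 22 mm wide; open, the fingers measure 114 mm over their backs; the gripper's body (76 mm by 85 mm) begins 54 mm behind the grasp point. The pads swing forward as they close: fully open they stand 13 mm farther back than shut.
Start: joints at [-74.278, 7.471, 85.268, -0, 87.261, -4.893], TCP at [211.272, -561.577, 203.192] pointing down, gripper open.
Joint ranges: [-169.43, 169.43], [-51.17, 129.36], [1.28, 143.12], [-76.62, 256.62], [0, 156.53], [-152.29, 152.29]. Speed limits (degrees/s): [136.94, 136.94, 159.86, 180, 180, 180].

INTERFACE

Orientations are given as [roll, pitch, yaw] about the fixed x, y, z axes, in that order (R = Rz(yaw) Ry(pitch) Rx(roll)).
In Python, from bench import sense, snapshot, camera_params, hand_in, masks_of, pinpoint gives the robot as it stands.
- The arm moves only by the tool step_arm, never from a script. Its argument "targets" is a list of rows, each an object with "angular": the turn, a rotation vector about the tool's x, y, z scaled (see below), a list of three; "dp": the shift along the tool's x, y, z scaled (see below), a list of three; "fingers": the closure, from 0 (fully open) to 1 (shut). A call has exactly 8 rows; each row is the pose to reach, as a shift and turn from the pose commanded when the call began, along the tool's axes at that moment, turning the shorter way round; what a row does not reach only later rows make up. The controller multiplies each number of a shift by 0.2 m and each number of a turn by 180 degrees. A row lasts 1/8 s, in which the tool goes at most 62.5 mm and 10.7 degrees, less where a joint would pass 70% of its speed; a pose out of reach is approached as far as the arm can. A call with a number of a shift or a turn outside -1 to 1 is refused whole. A call with a gripper value outside its range is refused whole. The fingers move at their own pace and stop on an object; "newtons" is the grip in N (left out, the last holds). Time passes only in rows, so rows that repeat a pose let the fingers close, or fill a call up. It gives the time, the measured TCP pose, the force, the opening and the grip force at its end, in the units of the state.
- sense(): the state, without advancing time (a new reading comes with each control period).
- snapshot(name): name is "scene" or "top"; returns the picture (480x640x3 uint8, blue, green, red); there is no depth.
- camera_params(name): a dict with "vfov" (degrees; the focal length in pixels is half the picture's height over the tangent of half this angle, whatever the lens; pixels are square), "cx", "cy" (the principal point, pixels), "R" (3x3) and "t" (3): a world point X has camera coordinates R X + t. Camera axes: x right, y down, z forward; pixel columns grow to the right and rows downward; lengths in mm; the calibration is good to about 2 mm. A picture is of the moment at which its call begins. camera_params takes no time and is no camera call.
- hand_in(): hands the job in; it is judged then, once.
Trained networks look in the newest picture that a camera, given by its name, has taken for a name from the list of things; names that differ only in an ending like _2 or _b are one class to them, and where a whole thing is asked for, a point or a joint stands for the part that bears it (a point fixed in the world has none). Each returns a list of dicts, best first, with "conf" (0 to 1); they miss things now and then, are a little off and sometimes report something else, mostly with a low value. They report only what shows in the picture. A call takes as long as a camera call. They do not tell look-alikes from the thing itself.
- masks_of(camera, label): "pixels" (480x640 bool, what is visible of it) and "at" ([column, row] in pixels, amid what is visible of it).
- pinpoint(camera, label): "at" ([column, row] in pixels: a listed point, or the origin of a listed thing).
The state is a dict: "time": time; "joint_pos": joint angles; "qd": joint speeds; "joint_efforts": joint torques, N m; "tool_pos": TCP position; "tcp_rot": TCP orientation; "ft_force": force on the tool from outside, world axes, zero at the start; "wrist_torque": the same for the moment, N m; "finger_gap": finger opening in mm; "grip_force": force on a finger pad.
Only numpy, scipy, OpenCV 4.12 (cv2) and the standard library are available. Lean on these libraries where they do the work, as an engineer would, in place of code of your own. Each camera call takes 0.05 s, during which the arm holds its last target. There are 200 camera calls.

## Working session

There is one attempt and no reset: what is moved stays moved. The work goes in short steps, Python scripts to look and compute and a tool call to move; the robot and the scene stay as the last step left them, time stands still between calls to the robot, and variables do not carry over. Pictures are saved under pics/ and viewed, at most 10 in all, crops included, and the job is handed in when it is done.

Besides the shell and the picture viewer there is one more tool, called after "Call:" by a JSON object that holds its "api" and its "payload", one argument or row to a line. step_arm: Moves the arm, as the interface text tells. Its arguments: {"type":"object","properties":{"targets":{"type":"array","items":{"type":"object","properties":{"angular":{"type":"array","items":{"type":"number","minimum":-1,"maximum":1}},"dp":{"type":"array","items":{"type":"number","minimum":-1,"maximum":1}},"fingers":{"type":"number"}}}},"newtons":{"type":"number"}},"required":["targets"]}

```bash
ls; mkdir -p pics; python3 - <<'E'
from bench import *
import cv2,numpy as np
s=sense();print(s)
for c in("scene","top"):
    im=snapshot(c);cv2.imwrite(f"pics/{c}0.png",im);p=camera_params(c);print(c,p)
    for l in("plug_center","plug_handle","plug_foot","seat","jaw_left_lip","jaw_right_lip","ring_center","jar_center","paddle_center","tweezers_center"):
        print(l,[(np.round(d["at"],1).tolist(),round(d["conf"],2)) for d in pinpoint(c,l)])
E
```

```text
pics
{'time': 0.0, 'joint_pos': array([-7.42780903e+01,  7.51612361e+00,  8.53309228e+01,  7.09293012e-04,
        8.72600888e+01, -4.89396547e+00]), 'qd': array([ 0.0138819 , -0.04529361, -0.11266859,  0.04962699,  0.0348421 ,
       -0.0832393 ]), 'joint_efforts': array([ 1.26480179e-03, -5.69397640e+01, -5.00547016e+01,  5.16576256e-05,
        1.47104042e-02, -2.54953886e-05]), 'tool_pos': array([ 211.11237142, -560.98545624,  202.11813132]), 'tcp_rot': array([-1.79893316e+02, -9.84574551e-03,  2.06158314e+01]), 'ft_force': array([0.42139931, 0.65718659, 0.47624392]), 'wrist_torque': array([-0.03015048, -0.01569066, -0.03549392]), 'grip_force': 0.0, 'finger_gap': 85.54510101288551}
scene {'vfov': 43.08827511589977, 'cx': 318.8847903352349, 'cy': 241.2317524240761, 'R': array([[ 0.77002356,  0.63785366,  0.01436771],
       [ 0.46616321, -0.54709641, -0.69525347],
       [-0.43560944,  0.54205925, -0.71862103]]), 't': array([-473.79100566, -148.16859698, 1251.60087805])}
plug_center [([234.6, 298.2], 0.95), ([336.6, 385.1], 0.75), ([387.5, 325.8], 0.59)]
plug_handle [([336.4, 374.
[... 597 characters left out ...]
99760512,  0.01130271, -0.0682369 ],
       [ 0.06799878, -0.02025966, -0.99747968]]), 't': array([ 49.92732647, 576.785171  , 814.76381372])}
plug_center [([400.5, 274.1], 0.86), ([318.1, 153.6], 0.65), ([390.4, 153.2], 0.59)]
plug_handle [([394.5, 150.2], 0.77), ([405.1, 267.7], 0.58), ([313.9, 149.4], 0.51)]
plug_foot [([394.3, 271.8], 0.9), ([310.3, 156.6], 0.8), ([389.3, 160.0], 0.53)]
seat [([395.0, 271.6], 0.84)]
jaw_left_lip [([391.5, 269.6], 0.79)]
jaw_right_lip [([404.4, 275.2], 0.96)]
ring_center [([312.8, 284.4], 0.72)]
jar_center [([329.4, 220.2], 0.79)]
paddle_center [([471.7, 286.7], 0.78), ([330.1, 217.1], 0.5)]
tweezers_center [([421.4, 320.5], 0.89), ([396.7, 269.4], 0.56)]
```

View pics/scene0.png

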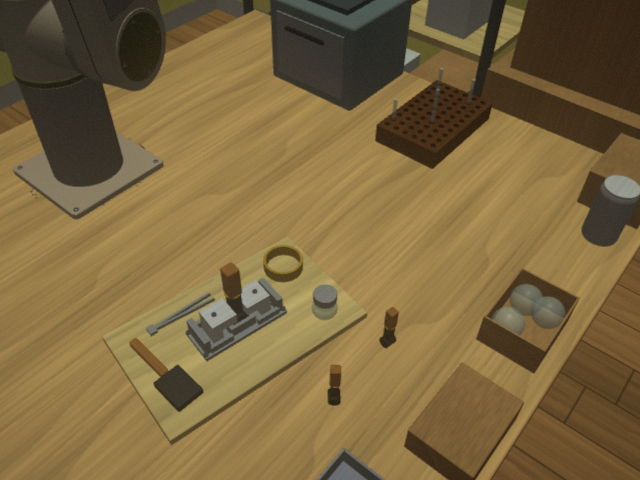

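View pics/top0.png

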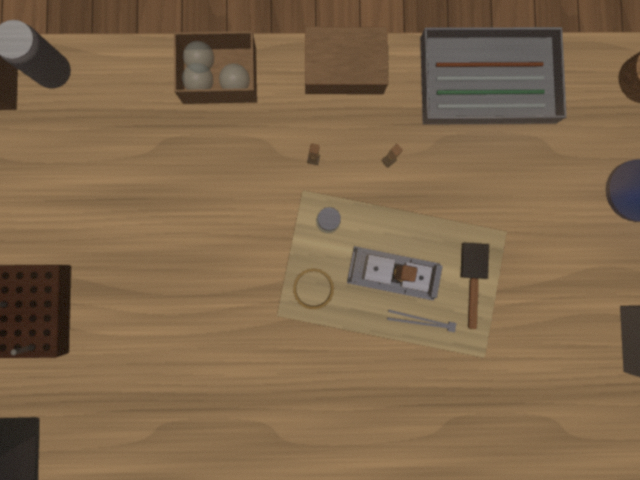

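```bash
cat > h.py <<'E'
from bench import *
import cv2,numpy as np
from scipy.optimize import least_squares
P={c:camera_params(c) for c in("scene","top")}
def proj(c,X):
    p=P[c];f=240/np.tan(np.radians(p["vfov"]/2));q=np.atleast_2d(X)@np.array(p["R"]).T+p["t"]
    return np.c_[p["cx"]+f*q[:,0]/q[:,2],p["cy"]+f*q[:,1]/q[:,2]]
def tri(a,b):
    r=least_squares(lambda X:np.r_[proj("scene",X)[0]-a,proj("top",X)[0]-b],[500,-100,50]);return r.x.round(1),r.fun.round(1)
def onz(c,a,z):
    return least_squares(lambda X:proj(c,[X[0],X[1],z])[0]-a,[500,-100]).x.round(1)
E
python3 - <<'E'
from h import *
for n,a,b in(("center",(234.6,298.2),(400.5,274.1)),("foot",(234,317.3),(394.3,271.8)),("seat",(234.7,316.4),(395,271.6)),("jl",(238.1,299.6),(391.5,269.6)),("jr",(230.2,307.6),(404.4,275.2)),("jar",(325.7,303.7),(329.4,220.2)),("ring",(280.7,263),(312.8,284.4)),("padd",(160.2,369.3),(471.7,286.7)),("tw",(181.8,309.1),(421.4,320.5))): print(n,*tri(a,b))
for c,a in(("top",(405.1,267.7)),): print(onz(c,a,120))
for c in("scene","top"):
    im=cv2.imread(f"pics/{c}0.png"); 
    x,y=(234,290) if c=="scene" else (400,270)
    k=im[y-50:y+50,x-65:x+65];cv2.imwrite(f"pics/{c}0c.png",cv2.resize(k,None,fx=6,fy=6,interpolation=cv2.INTER_CUBIC))
E
```

```text
center [518.3 -88.6  80.4] [-1.6 -0.1 -1.2 -1.2]
foot [518.8 -90.3  34.2] [1.  0.1 0.7 0.8]
seat [519.7 -90.3  37.5] [0.5 0.  0.4 0.4]
jl [522.  -79.5  70.8] [1.3 0.1 1.  1. ]
jr [516.4 -97.8  64.8] [-1.6 -0.1 -1.1 -1.2]
jar [609.3  19.5  36.4] [-1.6  0.1 -1.1 -1.2]
ring [498.4  44.3  32.8] [2.2 0.  1.4 1.6]
padd [ 493.3 -222.6   19.5] [-0.1 -0.  -0.1 -0.1]
tw [ 439.7 -132.1   30.7] [-0.7 -0.1 -0.5 -0.5]
[526.  -89.7]
```

The scene shows the fixture on the board, with the tall plug at about (234,290) in the scene view and (405,272) in the top view. Two small look-alikes stand off the board at (336,385) and (388,325). The jar is at (325,303), the ring at (283,262), and the paddle and tweezers are on the -y/near side. Next I'll overlay a model to refine the pose.

```bash
cat > ov.py <<'E'
from h import *
def frame(x,y,yaw,tilt=0):
    c,s=np.cos(np.radians(yaw)),np.sin(np.radians(yaw));a=np.radians(tilt)
    Rz=np.array([[c,-s,0],[s,c,0],[0,0,1]]);Rx=np.array([[1,0,0],[0,np.cos(a),-np.sin(a)],[0,np.sin(a),np.cos(a)]])
    return Rz@Rx,np.array([x,y,37.])
def box(c,h):
    return np.array(c)+np.array([[i,j,k] for i in(-1,1) for j in(-1,1) for k in(-1,1)])*h
E
python3 - <<'E'
from ov import *
cs=[(303,192),(506,232),(487,356),(278,315)]
w=[onz("top",a,15) for a in cs];print(w,np.mean(w,0))
for i,j in((1,0),(2,3)): d=w[j]-w[i];print(np.degrees(np.arctan2(-d[0],d[1])))
for i,j in((3,0),(2,1)): d=w[j]-w[i];print(np.degrees(np.arctan2(d[1],d[0])))
E2=[(0,1),(2,3),(4,5),(6,7),(0,2),(1,3),(4,6),(5,7),(0,4),(1,5),(2,6),(3,7)]
out=[]
for c,(x,y) in(("scene",(234,290)),("top",(400,270))):
    im=cv2.imread(f"pics/{c}0.png")[y-50:y+50,x-33:x+33];im=cv2.resize(im,None,fx=6,fy=6,interpolation=cv2.INTER_CUBIC)
    R,t=frame(519.5,-90.3,-11)
    for b,col in((box((0,0,83),(11,11,27)),(0,255,0)),(box((0,0,35),(10,8,21)),(255,255,0)),(box((0,17.75,30),(20,9.25,.01)),(0,0,255)),(box((0,-17.75,30),(20,9.25,.01)),(0,0,255))):
        q=(proj(c,b@R.T+t)-[x-33,y-50]+.5)*6
        for i,j in E2: cv2.line(im,tuple(map(int,q[i])),tuple(map(int,q[j])),col,1)
    out.append(im)
cv2.imwrite("pics/ov0.png",np.hstack(out))
E
```

```text
[array([658.5,  61.2]), array([ 585.9, -286.8]), array([ 376.3, -246.2]), array([450. , 105.6])] [517.675 -91.55 ]
-11.784067459542763
-11.832010848078099
-12.021546468765209
-10.962561987594155
```

View pics/ov0.png

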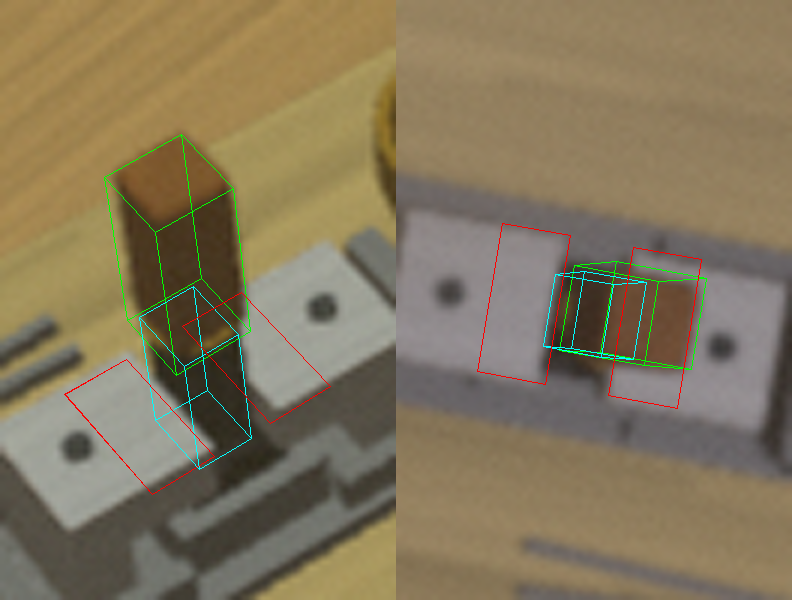

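Call:
{"api": "step_arm", "payload": {
  "targets": [
    {"angular":[0,0,0.022],"dp":[0.1,-0.07,0],"fingers":0},
    {"angular":[0,0,0.045],"dp":[0.25,-0.18,0],"fingers":0},
    {"angular":[0,0,0.067],"dp":[0.4,-0.29,0],"fingers":0},
    {"angular":[0,0,0.089],"dp":[0.55,-0.4,0],"fingers":0},
    {"angular":[0,0,0.111],"dp":[0.7,-0.51,0],"fingers":0},
    {"angular":[0,0,0.134],"dp":[0.8,-0.58,0],"fingers":0},
    {"angular":[0,0,0.156],"dp":[0.9,-0.65,0],"fingers":0},
    {"angular":[0,0,0.178],"dp":[0.95,-0.7,0],"fingers":0}
  ]
}}

```text
time: 2.1
tool_pos: [340.5, -362.7, 203.4]
tcp_rot: [180.0, -0.0, -11.5]
ft_force: [-0.6, 1.2, -1.0]
finger_gap: 85.4
grip_force: 0.0
```

```bash
cat > d.py <<'E'
import sys
from h import *
from scipy.spatial.transform import Rotation as Ro
def rel(goal,rpy):
    s=sense();R=Ro.from_euler('xyz',s["tcp_rot"],degrees=True);G=Ro.from_euler('xyz',rpy,degrees=True)
    print("t",s["time"],"pos",s["tool_pos"].round(1),"rot",s["tcp_rot"].round(2),"F",s["ft_force"].round(1),"gap",round(s["finger_gap"],1),s["grip_force"],"q",s["joint_pos"].round(0))
    print("dp",(R.inv().apply(np.array(goal)-s["tool_pos"])/200).round(3),"ang",((R.inv()*G).as_rotvec(degrees=True)/180).round(4))
if __name__=="__main__": a=list(map(float,sys.argv[1:]));rel(a[:3],a[3:])
E
python3 d.py 520.5 -88.3 190 180 0 -11.5
```

```text
t 2.1 pos [ 340.5 -362.7  203.4] rot [ 1.80e+02 -2.00e-02 -1.15e+01] F [-0.6  1.2 -1. ] gap 85.4 0.0 q [-53.  -9. 101.   0.  87.  49.]
dp [ 0.608 -1.524  0.067] ang [ 0.     -0.0001 -0.    ]
```

Call:
{"api": "step_arm", "payload": {
  "targets": [
    {"angular":[0,0,0],"dp":[0.05,-0.12,0],"fingers":0},
    {"angular":[0,0,0],"dp":[0.1,-0.27,0],"fingers":0},
    {"angular":[0,0,0],"dp":[0.17,-0.44,0],"fingers":0},
    {"angular":[0,0,0],"dp":[0.24,-0.6,0],"fingers":0},
    {"angular":[0,0,0],"dp":[0.31,-0.78,0],"fingers":0},
    {"angular":[0,0,0],"dp":[0.36,-0.9,0],"fingers":0},
    {"angular":[0,0,0],"dp":[0.4,-0.97,0],"fingers":0},
    {"angular":[0,0,0],"dp":[0.4,-1,0],"fingers":0}
  ]
}}

```text
time: 3.1
tool_pos: [458.2, -183.1, 203.2]
tcp_rot: [180.0, 0.0, -11.4]
ft_force: [-0.5, 0.2, 0.2]
finger_gap: 85.5
grip_force: 0.0
```

Call:
{"api": "step_arm", "payload": {
  "targets": [
    {"angular":[0,0,0],"dp":[0.03,-0.06,0],"fingers":0},
    {"angular":[0,0,0],"dp":[0.07,-0.17,0],"fingers":0},
    {"angular":[0,0,0],"dp":[0.12,-0.3,0],"fingers":0},
    {"angular":[0,0,0],"dp":[0.17,-0.42,0],"fingers":0},
    {"angular":[0,0,0],"dp":[0.2,-0.5,0],"fingers":0},
    {"angular":[0,0,0],"dp":[0.21,-0.53,0],"fingers":0},
    {"angular":[0,0,0],"dp":[0.211,-0.53,0],"fingers":0},
    {"angular":[0,0,0],"dp":[0.211,-0.53,0],"fingers":0}
  ]
}}

```text
time: 4.1
tool_pos: [519.9, -88.5, 203.2]
tcp_rot: [180.0, 0.0, -11.5]
ft_force: [-0.1, 0.2, 0.5]
finger_gap: 85.5
grip_force: 0.0
```

```bash
python3 d.py 520.5 -88.3 101 180 0 -11.5; python3 - <<'E'
from h import *
out=[]
for c,(x,y) in(("scene",(234,270)),("top",(410,270))):
    im=snapshot(c)[y-60:y+60,x-40:x+40];out.append(cv2.resize(im,None,fx=5,fy=5,interpolation=cv2.INTER_CUBIC))
cv2.imwrite("pics/ab.png",np.hstack(out))
E
```

```text
t 4.1 pos [519.9 -88.5 203.2] rot [ 1.7998e+02  1.0000e-02 -1.1460e+01] F [-0.1  0.2  0.5] gap 85.5 0.0 q [-15.  -4.  97.  -0.  87.  86.]
dp [ 0.003 -0.002  0.511] ang [0.0001 0.     0.0002]
```

View pics/ab.png

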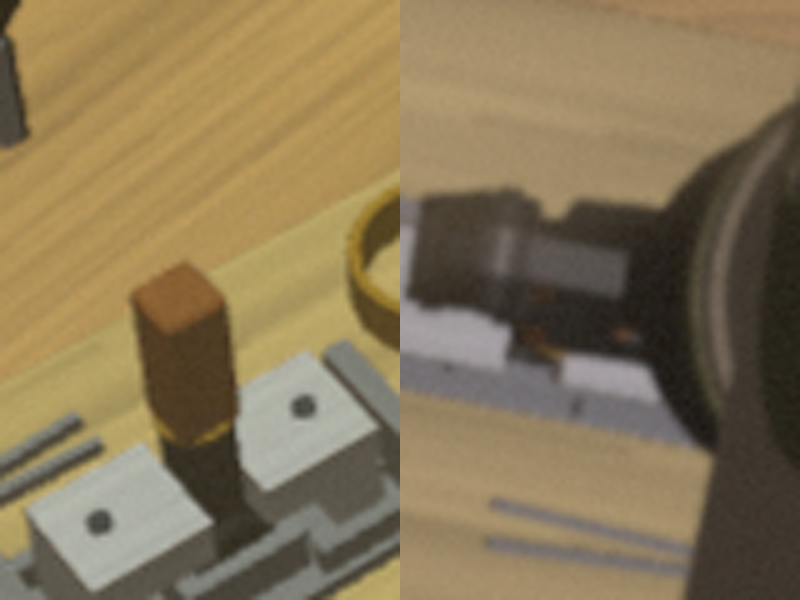

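The scene half shows the plug standing upright, and in the top half the open fingers straddle it. I'll descend next and then close gently.

Call:
{"api": "step_arm", "payload": {
  "targets": [
    {"angular":[0,0,0],"dp":[0,0,0.05],"fingers":0},
    {"angular":[0,0,0],"dp":[0,0,0.12],"fingers":0},
    {"angular":[0,0,0],"dp":[0,0,0.2],"fingers":0},
    {"angular":[0,0,0],"dp":[0,0,0.28],"fingers":0},
    {"angular":[0,0,0],"dp":[0,0,0.36],"fingers":0},
    {"angular":[0,0,0],"dp":[0,0,0.44],"fingers":0},
    {"angular":[0,0,0],"dp":[0,0,0.49],"fingers":0},
    {"angular":[0,0,0],"dp":[0,0,0.51],"fingers":0}
  ]
}}

```text
time: 5.2
tool_pos: [519.9, -87.8, 100.4]
tcp_rot: [-180.0, 0.1, -11.4]
ft_force: [0.7, 0.7, 0.5]
finger_gap: 85.6
grip_force: 0.0
```

Call:
{"api": "step_arm", "payload": {
  "targets": [
    {"angular":[0,0,0],"dp":[0,0,0],"fingers":0.6},
    {"angular":[0,0,0],"dp":[0,0,0],"fingers":0.7},
    {"angular":[0,0,0],"dp":[0,0,0],"fingers":0.8},
    {"angular":[0,0,0],"dp":[0,0,0],"fingers":1},
    {"angular":[0,0,0],"dp":[0,0,0],"fingers":1},
    {"angular":[0,0,0],"dp":[0,0,0],"fingers":1},
    {"angular":[0,0,0],"dp":[0,0,0],"fingers":1},
    {"angular":[0,0,0],"dp":[0,0,0],"fingers":1}
  ],
  "newtons": 80
}}

```text
time: 6.2
tool_pos: [520.9, -88.1, 102.0]
tcp_rot: [180.0, -0.1, -11.4]
ft_force: [0.4, -0.2, 5.4]
finger_gap: 20.3
grip_force: 79.8
```

```bash
python3 d.py 520.5 -88.3 101 180 0 -11.5; python3 - <<'E'
from h import *
s=sense();print(s["wrist_torque"])
im=snapshot("scene")[170:330,130:340];cv2.imwrite("pics/gr.png",cv2.resize(im,None,fx=3.7,fy=3.7,interpolation=cv2.INTER_CUBIC))
E
```

```text
t 6.2 pos [520.9 -88.1 102. ] rot [ 1.7999e+02 -9.0000e-02 -1.1430e+01] F [ 0.4 -0.2  5.4] gap 20.3 79.75954413414001 q [-15.   0. 103.  -0.  76.  86.]
dp [-0.002  0.001  0.005] ang [ 0.0001 -0.0005  0.0004]
[-0.09761086  0.0200789   0.0252219 ]
```

View pics/gr.png

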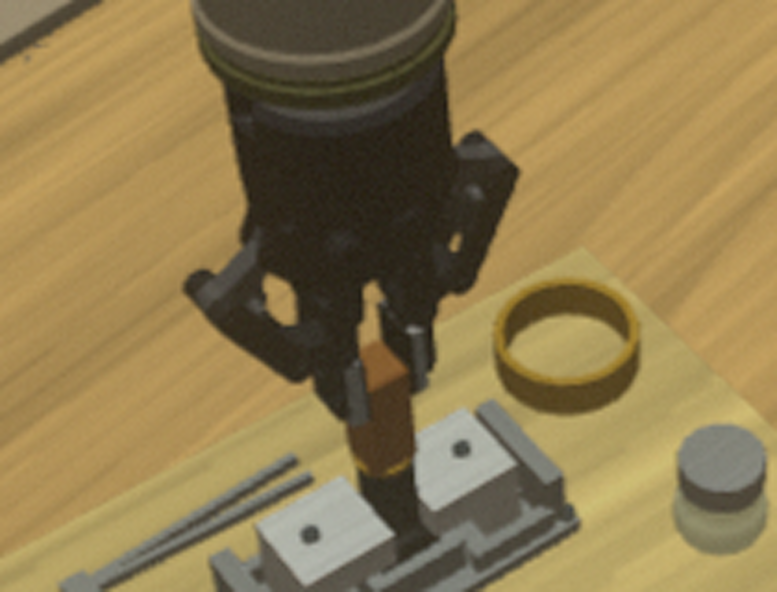

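The grip holds the handle, and both fingers are clear of the jaws. Next I rock it towards the left (+y).

Call:
{"api": "step_arm", "payload": {
  "targets": [
    {"angular":[-0.0167,0,0],"dp":[0,-0.0168,0.0004],"fingers":1},
    {"angular":[-0.0333,0,0],"dp":[0,-0.0336,0.0018],"fingers":1},
    {"angular":[-0.05,0,0],"dp":[0,-0.0502,0.004],"fingers":1},
    {"angular":[-0.0667,0,0],"dp":[0,-0.0667,0.007],"fingers":1},
    {"angular":[-0.0806,0,0],"dp":[0,-0.0804,0.0102],"fingers":1},
    {"angular":[-0.0944,0,0],"dp":[0,-0.0939,0.014],"fingers":1},
    {"angular":[-0.1,0,0],"dp":[0,-0.0992,0.0157],"fingers":1},
    {"angular":[-0.1,0,0],"dp":[0,-0.0992,0.0157],"fingers":1}
  ],
  "newtons": 100
}}

```text
time: 7.25
tool_pos: [524.5, -69.8, 99.0]
tcp_rot: [161.8, -0.1, -11.4]
ft_force: [-1.3, -6.5, 6.5]
finger_gap: 20.0
grip_force: 99.1
```

```bash
python3 d.py 520.5 -88.3 101 180 0 -11.5; python3 - <<'E'
from h import *
s=sense();print(s["wrist_torque"])
im=snapshot("scene")[170:330,130:340];cv2.imwrite("pics/l1.png",cv2.resize(im,None,fx=3.7,fy=3.7,interpolation=cv2.INTER_CUBIC))
E
```

```text
t 7.25 pos [524.5 -69.8  99. ] rot [ 1.6181e+02 -6.0000e-02 -1.1410e+01] F [-1.3 -6.5  6.5] gap 20.0 99.09548878669739 q [ -0.   5. 101. -18.  78. 106.]
dp [-0.001  0.093  0.02 ] ang [ 0.101  -0.0004  0.0004]
[-1.33987193  0.13746408 -0.0422739 ]
```

View pics/l1.png

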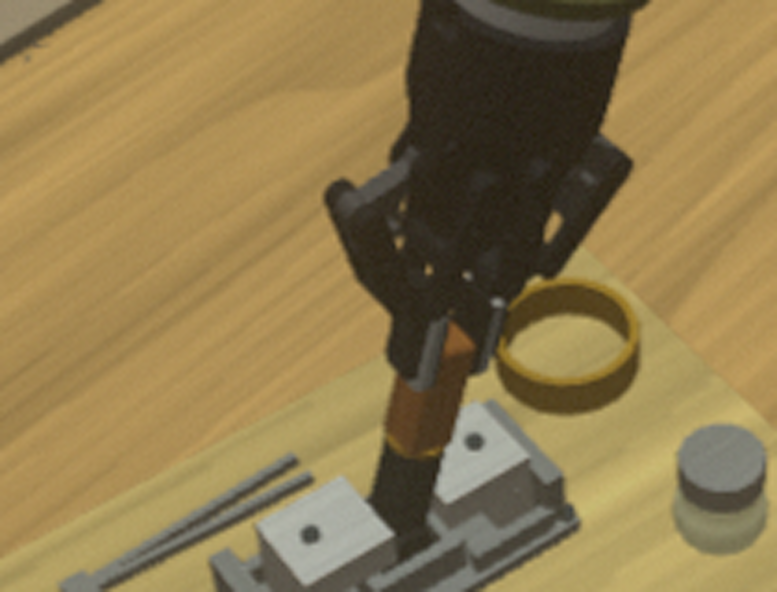

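The left jaw has slid most of the way out (its top is now around (480,450) in the crop). The force of about 7 N is still only sliding friction, so I'll rock a little further.

Call:
{"api": "step_arm", "payload": {
  "targets": [
    {"angular":[-0.0028,0,0],"dp":[0,-0.0028,0],"fingers":1},
    {"angular":[-0.0056,0,0],"dp":[0,-0.0056,0],"fingers":1},
    {"angular":[-0.0083,0,0],"dp":[0,-0.0084,0.0002],"fingers":1},
    {"angular":[-0.0111,0,0],"dp":[0,-0.0112,0.0003],"fingers":1},
    {"angular":[-0.0139,0,0],"dp":[0,-0.014,0.0004],"fingers":1},
    {"angular":[-0.0139,0,0],"dp":[0,-0.014,0.0004],"fingers":1},
    {"angular":[-0.0139,0,0],"dp":[0,-0.014,0.0004],"fingers":1},
    {"angular":[-0.0139,0,0],"dp":[0,-0.014,0.0004],"fingers":1}
  ]
}}

```text
time: 8.3
tool_pos: [525.0, -67.6, 98.3]
tcp_rot: [159.3, -0.1, -11.5]
ft_force: [-1.5, -7.6, 7.1]
finger_gap: 19.7
grip_force: 99.1
```

```bash
python3 -c "
from h import *
s=sense();print(s['wrist_torque'],s['tool_pos'],s['tcp_rot'],s['ft_force'])"
```

```text
[-1.15864182  0.11800478 -0.0373254 ] [524.98128006 -67.62096577  98.25328858] [ 1.59344238e+02 -7.40909169e-02 -1.14715574e+01] [-1.45188165 -7.64821681  7.1471934 ]
```

Call:
{"api": "step_arm", "payload": {
  "targets": [
    {"angular":[-0.0028,0,0],"dp":[0,-0.0028,0],"fingers":1},
    {"angular":[-0.0056,0,0],"dp":[0,-0.0056,0],"fingers":1},
    {"angular":[-0.0083,0,0],"dp":[0,-0.0084,0.0002],"fingers":1},
    {"angular":[-0.0111,0,0],"dp":[0,-0.0112,0.0003],"fingers":1},
    {"angular":[-0.0111,0,0],"dp":[0,-0.0112,0.0003],"fingers":1},
    {"angular":[-0.0111,0,0],"dp":[0,-0.0112,0.0003],"fingers":1},
    {"angular":[-0.0111,0,0],"dp":[0,-0.0112,0.0003],"fingers":1},
    {"angular":[-0.0111,0,0],"dp":[0,-0.0112,0.0003],"fingers":1}
  ]
}}

```text
time: 9.3
tool_pos: [525.3, -66.0, 97.6]
tcp_rot: [157.3, -0.1, -11.5]
ft_force: [-0.7, -8.9, 7.9]
finger_gap: 19.3
grip_force: 99.1
```

```bash
python3 -c "
from h import *
s=sense();print(s['wrist_torque'],s['tool_pos'],s['tcp_rot'],s['ft_force'])
out=[]
from ov import *
im=snapshot('scene')[230:350,170:310];cv2.imwrite('pics/l2.png',cv2.resize(im,None,fx=5,fy=5,interpolation=cv2.INTER_CUBIC))"
```

```text
[-1.25331536  0.16321715 -0.00166901] [525.34116211 -65.95373124  97.63460144] [ 1.57316658e+02 -7.55107094e-02 -1.14916739e+01] [-0.69287615 -8.9417363   7.86394292]
```

View pics/l2.png

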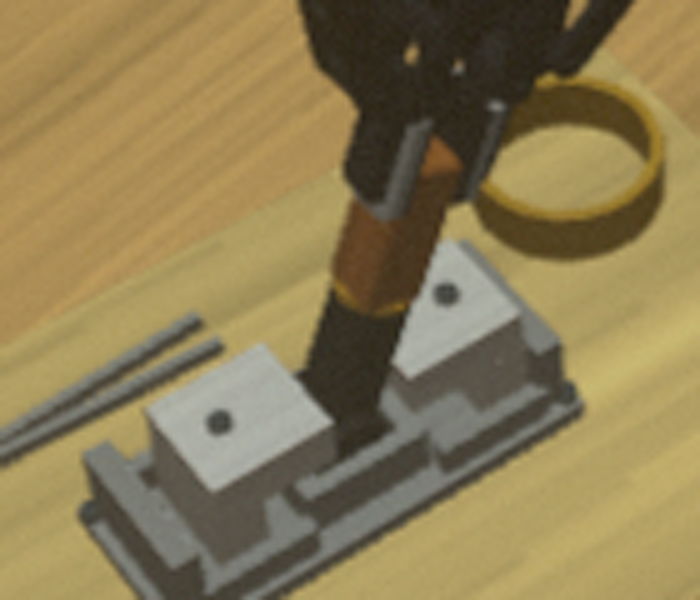

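The left jaw's hole has moved by (4.6,-2.6) px, which is about 10 mm, and the jaw looks to be against its stop. I'll push a little more to feel it.

Call:
{"api": "step_arm", "payload": {
  "targets": [
    {"angular":[-0.0028,0,0],"dp":[0,-0.0028,0],"fingers":1},
    {"angular":[-0.0056,0,0],"dp":[0,-0.0056,0],"fingers":1},
    {"angular":[-0.0083,0,0],"dp":[0,-0.0084,0.0002],"fingers":1},
    {"angular":[-0.0111,0,0],"dp":[0,-0.0112,0.0003],"fingers":1},
    {"angular":[-0.0139,0,0],"dp":[0,-0.0139,0.0003],"fingers":1},
    {"angular":[-0.0139,0,0],"dp":[0,-0.0139,0.0003],"fingers":1},
    {"angular":[-0.0139,0,0],"dp":[0,-0.0139,0.0003],"fingers":1},
    {"angular":[-0.0139,0,0],"dp":[0,-0.0139,0.0003],"fingers":1}
  ]
}}

```text
time: 10.35
tool_pos: [525.7, -64.8, 97.3]
tcp_rot: [154.7, -0.1, -11.6]
ft_force: [-4.1, -16.1, 11.6]
finger_gap: 19.6
grip_force: 99.0
```

```bash
python3 -c "
from h import *
s=sense();print(s['wrist_torque'],s['tool_pos'],s['tcp_rot'],s['ft_force'])
im=snapshot('scene');cv2.imwrite('pics/l3.png',im)
def hole(im):
    g=cv2.GaussianBlur(cv2.resize(cv2.cvtColor(im,6),None,fx=4,fy=4,interpolation=2),(5,5),0);o=[]
    for (x,y) in((257,290),(214,314)):
        c=g[(y-6)*4:(y+7)*4,(x-7)*4:(x+7)*4].astype(float);m=np.clip(c.max()*.62-c,0,None);Y,X=np.mgrid[:c.shape[0],:c.shape[1]];o+=[round(x-7+(m*X).sum()/m.sum()/4,1),round(y-6+(m*Y).sum()/m.sum()/4,1)]
    return o
for n in('scene0','l3'): print(hole(cv2.imread(f'pics/{n}.png')))
"
```

```text
[-1.68198945  0.4138599  -0.04719418] [525.69952932 -64.7892748   97.28633376] [ 1.54702090e+02 -8.70807153e-02 -1.15551724e+01] [ -4.09089277 -16.10866457  11.58813644]
[np.float64(256.6), np.float64(289.8), np.float64(213.9), np.float64(314.5)]
[np.float64(253.2), np.float64(288.3), np.float64(213.9), np.float64(314.5)]
```

The force jumped to 17 N, so the left stop is reached. Now I rock back to upright and then over to the right.

Call:
{"api": "step_arm", "payload": {
  "targets": [
    {"angular":[0.0167,0,0],"dp":[0,0.0168,0.0004],"fingers":1},
    {"angular":[0.0389,0,0],"dp":[0,0.0391,0.0024],"fingers":1},
    {"angular":[0.0611,0,0],"dp":[0,0.0612,0.0059],"fingers":1},
    {"angular":[0.0833,0,0],"dp":[0,0.0831,0.0109],"fingers":1},
    {"angular":[0.1056,0,0],"dp":[0,0.1045,0.0175],"fingers":1},
    {"angular":[0.1222,0,0],"dp":[0,0.1203,0.0234],"fingers":1},
    {"angular":[0.1389,0,0],"dp":[0,0.1357,0.0301],"fingers":1},
    {"angular":[0.1389,0,0],"dp":[0,0.1357,0.0301],"fingers":1}
  ]
}}

```text
time: 11.4
tool_pos: [520.6, -89.3, 102.1]
tcp_rot: [-180.0, -0.1, -11.5]
ft_force: [-0.1, -1.2, 6.4]
finger_gap: 19.8
grip_force: 99.6
```

Call:
{"api": "step_arm", "payload": {
  "targets": [
    {"angular":[0.0167,0,0],"dp":[0,0.0168,0.0004],"fingers":1},
    {"angular":[0.0333,0,0],"dp":[0,0.0336,0.0018],"fingers":1},
    {"angular":[0.05,0,0],"dp":[0,0.0502,0.004],"fingers":1},
    {"angular":[0.0667,0,0],"dp":[0,0.0667,0.007],"fingers":1},
    {"angular":[0.0806,0,0],"dp":[0,0.0804,0.0102],"fingers":1},
    {"angular":[0.0944,0,0],"dp":[0,0.0939,0.014],"fingers":1},
    {"angular":[0.1,0,0],"dp":[0,0.0992,0.0157],"fingers":1},
    {"angular":[0.1,0,0],"dp":[0,0.0992,0.0157],"fingers":1}
  ]
}}

```text
time: 12.4
tool_pos: [517.3, -107.3, 99.8]
tcp_rot: [-161.9, -0.1, -11.5]
ft_force: [-1.3, 2.2, 12.2]
finger_gap: 19.4
grip_force: 100.2
```

Call:
{"api": "step_arm", "payload": {
  "targets": [
    {"angular":[0.0056,0,0],"dp":[0,0.0056,0],"fingers":1},
    {"angular":[0.0111,0,0],"dp":[0,0.0112,0.0001],"fingers":1},
    {"angular":[0.0167,0,0],"dp":[0,0.0168,0.0004],"fingers":1},
    {"angular":[0.0222,0,0],"dp":[0,0.0224,0.0008],"fingers":1},
    {"angular":[0.025,0,0],"dp":[0,0.0252,0.001],"fingers":1},
    {"angular":[0.025,0,0],"dp":[0,0.0252,0.001],"fingers":1},
    {"angular":[0.025,0,0],"dp":[0,0.0252,0.001],"fingers":1},
    {"angular":[0.025,0,0],"dp":[0,0.0252,0.001],"fingers":1}
  ]
}}

```text
time: 13.4
tool_pos: [516.7, -111.9, 98.8]
tcp_rot: [-157.4, -0.2, -11.4]
ft_force: [-1.7, 1.7, 17.3]
finger_gap: 19.7
grip_force: 100.7
```

```bash
python3 -c "
from h import *
s=sense();print(s['wrist_torque'],s['tool_pos'],s['tcp_rot'],s['ft_force'])
im=snapshot('scene')[230:350,160:300];cv2.imwrite('pics/r2.png',cv2.resize(im,None,fx=5,fy=5,interpolation=cv2.INTER_CUBIC))"
```

```text
[1.02640623 0.4256496  0.10351888] [ 516.70154921 -111.9195527    98.84592922] [-157.44343878   -0.17108553  -11.40529276] [-1.72905614  1.74936841 17.31853154]
```

View pics/r2.png

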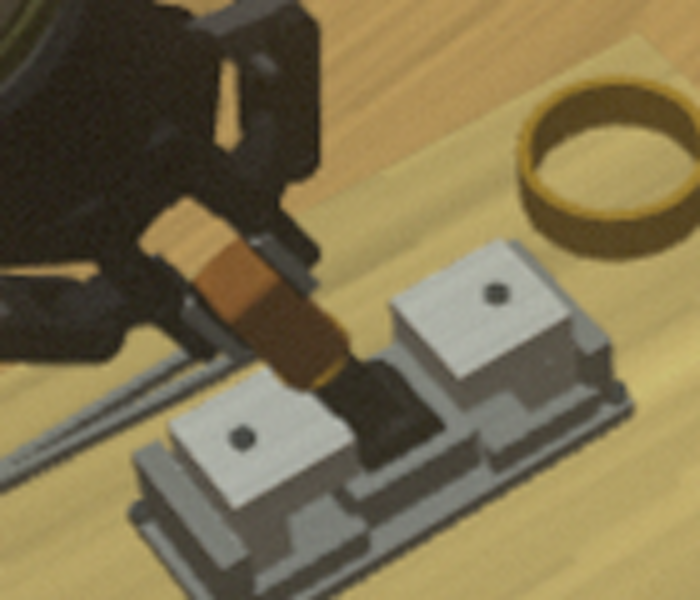

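Both jaws look fully out: the right hole moved (-5.2,3.0) px, about 10–11 mm, and the left one has stayed at its stop. I'll push a bit more to feel the right stop, easing off the downward push.

Call:
{"api": "step_arm", "payload": {
  "targets": [
    {"angular":[0.0028,0,0],"dp":[0,0.0028,-0.001],"fingers":1},
    {"angular":[0.0056,0,0],"dp":[0,0.0056,-0.002],"fingers":1},
    {"angular":[0.0083,0,0],"dp":[0,0.0084,-0.003],"fingers":1},
    {"angular":[0.0111,0,0],"dp":[0,0.0112,-0.003],"fingers":1},
    {"angular":[0.0139,0,0],"dp":[0,0.0139,-0.003],"fingers":1},
    {"angular":[0.0139,0,0],"dp":[0,0.0139,-0.003],"fingers":1},
    {"angular":[0.0139,0,0],"dp":[0,0.0139,-0.003],"fingers":1},
    {"angular":[0.0139,0,0],"dp":[0,0.0139,-0.003],"fingers":1}
  ]
}}

```text
time: 14.45
tool_pos: [516.2, -113.8, 98.5]
tcp_rot: [-154.9, -0.2, -11.4]
ft_force: [-1.4, 6.3, 18.2]
finger_gap: 19.4
grip_force: 100.5
```

```bash
python3 -c "
from h import *
s=sense();print(s['wrist_torque'],s['tool_pos'],s['tcp_rot'],s['ft_force'])"
```

```text
[1.4159913  0.33576375 0.04467924] [ 516.24113191 -113.7768985    98.52438311] [-154.86335759   -0.16186048  -11.37138737] [-1.36453073  6.31154382 18.22186949]
```

Call:
{"api": "step_arm", "payload": {
  "targets": [
    {"angular":[0.0028,0,0],"dp":[0,0.0028,0],"fingers":1},
    {"angular":[0.0056,0,0],"dp":[0,0.0056,-0.001],"fingers":1},
    {"angular":[0.0083,0,0],"dp":[0,0.0084,-0.001],"fingers":1},
    {"angular":[0.0083,0,0],"dp":[0,0.0084,-0.001],"fingers":1},
    {"angular":[0.0083,0,0],"dp":[0,0.0084,-0.001],"fingers":1},
    {"angular":[0.0083,0,0],"dp":[0,0.0084,-0.001],"fingers":1},
    {"angular":[0.0083,0,0],"dp":[0,0.0084,-0.001],"fingers":1},
    {"angular":[0.0083,0,0],"dp":[0,0.0084,-0.001],"fingers":1}
  ]
}}

```text
time: 15.45
tool_pos: [516.1, -114.7, 98.4]
tcp_rot: [-153.3, -0.2, -11.3]
ft_force: [0.2, 10.2, 19.8]
finger_gap: 19.8
grip_force: 100.7
```

```bash
python3 d.py 520.5 -88.3 101 180 0 -11.5
```

```text
t 15.45 pos [ 516.1 -114.7   98.4] rot [-153.31   -0.17  -11.34] F [ 0.2 10.2 19.8] gap 19.8 100.73191470466554 q [-36.   8. 100.  24.  84.  60.]
dp [-0.004 -0.125  0.048] ang [-0.1483 -0.0007  0.0011]
```

The perpendicular force is now about 18 N with the TCP hardly moving, so the right stop is reached. Back to upright.

Call:
{"api": "step_arm", "payload": {
  "targets": [
    {"angular":[-0.0167,0,0],"dp":[0,-0.0168,0.0004],"fingers":1},
    {"angular":[-0.0389,0,0],"dp":[0,-0.0391,0.0024],"fingers":1},
    {"angular":[-0.0611,0,0],"dp":[0,-0.0612,0.0059],"fingers":1},
    {"angular":[-0.0833,0,0],"dp":[0,-0.0831,0.0109],"fingers":1},
    {"angular":[-0.1056,0,0],"dp":[0,-0.1045,0.0175],"fingers":1},
    {"angular":[-0.1278,0,0],"dp":[0,-0.1255,0.0257],"fingers":1},
    {"angular":[-0.1472,0,0],"dp":[0,-0.1433,0.0337],"fingers":1},
    {"angular":[-0.1472,0,0],"dp":[0,-0.1433,0.0337],"fingers":1}
  ]
}}

```text
time: 16.45
tool_pos: [520.4, -87.4, 102.1]
tcp_rot: [180.0, -0.0, -11.3]
ft_force: [0.3, -0.7, 2.8]
finger_gap: 20.0
grip_force: 99.1
```

```bash
python3 d.py 520.5 -88.3 101 180 0 -11.5
```

```text
t 16.45 pos [520.4 -87.4 102.1] rot [ 1.7997e+02 -1.0000e-02 -1.1280e+01] F [ 0.3 -0.7  2.8] gap 20.0 99.12049770355225 q [-15.   0. 103.  -0.  76.  86.]
dp [0.002 0.004 0.005] ang [ 0.0001 -0.0001  0.0012]
```

Call:
{"api": "step_arm", "payload": {
  "targets": [
    {"angular":[0,0,0],"dp":[0,0,-0.01],"fingers":1},
    {"angular":[0,0,0],"dp":[0,0,-0.02],"fingers":1},
    {"angular":[0,0,0],"dp":[0,0,-0.03],"fingers":1},
    {"angular":[0,0,0],"dp":[0,0,-0.04],"fingers":1},
    {"angular":[0,0,0],"dp":[0,0,-0.05],"fingers":1},
    {"angular":[0,0,0],"dp":[0,0,-0.06],"fingers":1},
    {"angular":[0,0,0],"dp":[0,0,-0.07],"fingers":1},
    {"angular":[0,0,0],"dp":[0,0,-0.08],"fingers":1}
  ]
}}

```text
time: 17.45
tool_pos: [520.2, -88.2, 118.2]
tcp_rot: [-180.0, -0.0, -11.4]
ft_force: [0.2, -0.7, -0.7]
finger_gap: 19.8
grip_force: 98.6
```

No resistance, so the foot is free. I'll finish the lift.

Call:
{"api": "step_arm", "payload": {
  "targets": [
    {"angular":[0,0,0],"dp":[0,0,-0.04],"fingers":1},
    {"angular":[0,0,0],"dp":[0,0,-0.09],"fingers":1},
    {"angular":[0,0,0],"dp":[0,0,-0.14],"fingers":1},
    {"angular":[0,0,0],"dp":[0,0,-0.19],"fingers":1},
    {"angular":[0,0,0],"dp":[0,0,-0.24],"fingers":1},
    {"angular":[0,0,0],"dp":[0,0,-0.28],"fingers":1},
    {"angular":[0,0,0],"dp":[0,0,-0.3],"fingers":1},
    {"angular":[0,0,0],"dp":[0,0,-0.305],"fingers":1}
  ]
}}

```text
time: 18.45
tool_pos: [520.2, -88.3, 179.2]
tcp_rot: [-180.0, -0.0, -11.4]
ft_force: [0.4, 0.1, -1.2]
finger_gap: 19.5
grip_force: 98.6
```

```bash
python3 d.py 520.5 -88.3 178 180 0 -11.5; python3 -c "
from h import *
im=snapshot('scene')[210:350,150:320]
print([d for d in pinpoint('scene','plug_foot')][:2],[d for d in pinpoint('scene','plug_center')][:2],proj('scene',[[520,-88,162],[520,-88,114]]))
cv2.imwrite('pics/up.png',cv2.resize(im,None,fx=4.2,fy=4.2,interpolation=cv2.INTER_CUBIC))"
```

```text
t 18.45 pos [520.2 -88.3 179.2] rot [-1.800e+02 -1.000e-02 -1.143e+01] F [ 0.4  0.1 -1.2] gap 19.5 98.60282063484192 q [-15.  -3.  99.   0.  84.  86.]
dp [ 0.001 -0.     0.006] ang [-0.     -0.0001  0.0004]
[{'at': [386.7, 337.8], 'conf': 0.87}, {'at': [228.2, 284.2], 'conf': 0.63}] [{'at': [227.5, 263.5], 'conf': 0.94}, {'at': [390.8, 323.5], 'conf': 0.75}] [[229.08526512 262.23709748]
 [232.07622871 284.0833506 ]]
```

View pics/up.png

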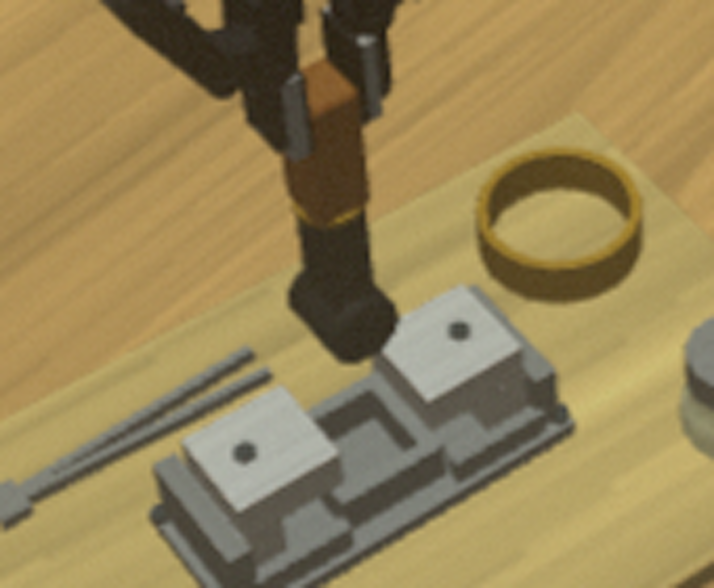

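The plug hangs upright and clear above the fixture. Both jaws are out, with holes at about (259,289) and (208,318), and the other things are untouched. Handing in.

```bash
python3 -c "
from bench import *
print(hand_in())"
```

```text
the job is handed in; nothing more can be done
None
```

I rocked the plug left and then right until each jaw met its stop, lifted it free with no resistance, and handed the job in with the plug held upright over its seat (about 18.5 s used); no verdict came back.

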